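# Let down the spring of a tool balancer

## Task

The spring drum of the tool balancer on the bench is still wound up and must be let down before anyone opens it. Throw the release lever over, take the load on the crank so that the pawl lifts clear of the toothed wheel, and ease the drum back under control, never letting it run, until the drum's lug comes gently to rest against its stop; then throw the lever back so that the pawl drops on to the wheel again. Leave the things on the bench where they are.

Things in the scene. Friction and masses are not known exactly. Their poses are not given: they have to be found in the camera images.
- balancer: grey steel stand, bolted down, carrying the mechanism: base plate 122 x 216 x 10 mm, upright plates to 163 mm. Origin on the bench straight below the axle. Its -x axis points to the worker (face with toothed wheel, pawl, lever and crank), +y to the worker's left, z up. The axle runs along its x, 95 mm above the bench; all parts turn parallel to it. Left and right below are the worker's
- axle (a point): point on the axle's line, 95 mm above the bench, 85 mm in front of the stand's origin: centre of the circle of 75 mm radius on which crank_handle moves
- crank_handle (a point): middle of the crank's handle, a black free-spinning sleeve 22 mm thick and 60 mm long, parallel to the axle and 75 mm from it, reaching 55 to 115 mm in front of the stand's origin. The crank is clamped on the drum's shaft, at an angle that differs from time to time, and turns with the drum; it starts at the upper left
- drum (a joint): angle (rad) by which the drum with toothed wheel, lug and crank is wound up, growing counter-clockwise as seen from the front. It starts at about 1.52, held by the pawl. A spring pulls it back clockwise with 0.93 N m there, falling to 0.35 N m at 0 (12 to 5 N at the handle); a grease brake damps it (0.25 N m per rad/s), but let go it runs at 1.4 to 3 rad/s; over 1 rad/s counts as running
- lug (a point): tip of the drum's lug, a bar 12 mm wide reaching 60 mm from the axle. It ends the let-down on the rubber-tipped screw of an adjustable stop block on the base at the lower left, at a drum angle set anywhere from 0 to 0.37 and not measured: felt as the handle's load vanishing and turning round. Drum at rest, the screw carries 7 to 12 N; over 20 N (dropped or driven on) harms it
- pawl (a joint): angle (rad) by which the pawl's nose is lifted: 0 seated behind a tooth; up to 0.09 while it rides on the slope of a tooth, above 0.13 clear of all teeth, 0.31 fully lifted. A light spring drops it. The teeth are undercut: with the drum's load on it the pawl stays jammed unless forced (about 9 N or more at the lever's knob); winding the crank up by 0.05 to 0.1 rad takes the load off
- pawl_nose (a point): nose of the pawl, a steel bar 90 mm long lying over the top of the toothed wheel (92 mm across, 12 teeth); its pivot is 62 mm to the right of the axle and 139 mm above the bench
- release_lever (a joint): angle (rad) of the upright over-centre release lever; its pin is 104 mm right of the axle, 150 mm above the bench. 0: rest, leaning right, pawl free to drop. Dead centre at 0.35, reached with 4 to 6 N at the knob; past it its spring throws it on, to the left. Near 0.5 its finger meets the jammed pawl's tail and waits, pressing; once that is unloaded it flips the pawl clear and goes to 0.81
- lever_knob (a point): centre of the black ball, 18 mm in diameter, on top of the release lever, 58 mm from its pin, 18 mm in front of the stand's origin, about 205 mm above the bench. It starts leaning right and moves about 20 mm to the left to pass its dead centre
- screwdriver: screwdriver with green handle, 207 mm, loose in front of the stand; leave alone
- foil_roll: flat copper roll, 72 mm across, 8 mm high, loose behind the stand; leave alone
- tea_mug: spotted mug, 82 x 114 x 91 mm, loose behind the stand; leave alone
- wood_block: wooden block 45 x 120 x 44 mm, loose left of the stand; leave alone

How it is judged:
By the outcome, as a careful person would: the job done as asked, in the order asked, and still so for the second after the job is handed in, with the robot touching nothing.
It also fails if it takes over 67 s, if anything falls off the work surface, if the arm or the gripper's body presses on something with over 40 N, if the wrist force passes 120 N, or if a joint passes its speed limit or range.

## Robot

A 6-joint arm with a two-finger parallel gripper is mounted at the origin on the work surface; the furniture and walls round the work are solid. World frame = base frame: x ahead of the robot, y to its left, z up, the work surface at z = 0. Lengths are in m, angles in degrees, forces in N, time in s.
With the tool pointing down it reaches from about 0.325 to 0.9 m from the base axis. Payload 6.1 kg.
Tool frame: the origin (TCP) lies on the centre line of the jaws, within the pads' length; the fingertips stand 22 mm ahead of it and the grasp point (between the pads) lies 3 mm ahead of it; z points along the fingers, y is the line along which they close (so a half turn about z gives the same grasp; the last joint's range is limited). The gripper opens to 87 mm and grips with 3 to 60 N. Pads are 19 mm wide; open, the fingers measure 117 mm over their backs; the gripper's body (75 mm by 190 mm) begins 51 mm behind the grasp point.
Start: joints at [-74.949, 12.628, 87.462, -0, 79.91, -7.225], TCP at [0.237, -0.578, 0.245] pointing down, gripper open.
Joint ranges: [-170.65, 170.65], [-52.31, 119.04], [5.05, 147.46], [-71.25, 251.25], [11.57, 151.72], [-153.62, 153.62]. Speed limits (degrees/s): [147.25, 147.25, 172.46, 180, 180, 180].

## Interface

Orientations are given as [roll, pitch, yaw] about the fixed x, y, z axes, in that order (R = Rz(yaw) Ry(pitch) Rx(roll)).
In Python, from workcell import readout, cams, bot gives the robot as it stands.
- The arm moves only by the shell command python3 -m crank 'ROWS' [OPENING]. ROWS is JSON, a list of rows, each an object of numbers: "x", "y", "z": the shift along the tool's x, y, z in units of 150 mm (1.0 is 150 mm); "rx", "ry", "rz": the turn, a rotation vector about the tool's x, y, z in units of pi/4 rad (1.0 is pi/4 rad). A call has exactly 8 rows; each row shifts and turns the commanded pose from where the row before left it, along the tool's axes as they then stand; what a row does not reach is not made up. A row lasts 1/10 s, in which the tool goes at most 50 mm and 8.59 degrees, less where a joint would pass 70% of its speed; a pose out of reach is approached as far as the arm can. A call with a number of a shift or a turn outside -1 to 1 is refused whole. A call with a gripper value outside its range is refused whole. OPENING is the opening, from 0 (shut) to 1 (fully open), set as the call begins (- or left out, the last holds). The fingers move at their own pace and stop on an object; the grip force is fixed at half the most. Time passes only in rows, so rows that do not move let the fingers close, or fill a call up. It gives the time, the measured TCP pose, the force, the opening and the grip force at its end, in the units of the state.
- readout.get_obs(): the state, without advancing time (a new reading comes with each control period).
- cams.grab_frame(name): name is "side" or "top" or "wrist"; returns a dict with "pixels" (400x640x3 uint8, blue, green, red), "fx", "fy", "cx", "cy" (pixels), "distortion" ([k1, k2, p1, p2, k3] as OpenCV has them; the pictures are not rectified), "cam_to_world" (4x4, takes a point from camera to world coordinates). Camera axes: x right, y up, looking along -z (the intrinsics and any distortion apply to the point x, -y, -z); pixel columns grow to the right and rows downward; lengths in m; the calibration is good to about 2 mm. A picture is of the moment at which its call begins. There is no depth.
- bot.sign_off(): hands the job in; it is judged then, once.
The state is a dict: "t": time; "q": joint angles; "joint_vel": joint speeds; "joint_efforts": joint torques, N m; "tcp_pos": TCP position; "orientation": TCP orientation; "contact_force": force on the tool from outside, world axes, zero at the start; "torque": the same for the moment, N m; "finger_gap": finger opening in m; "gripper_force": force on a finger pad.
Only numpy, scipy, OpenCV 4.12 (cv2) and the standard library are available. Lean on these libraries where they do the work, as an engineer would, in place of code of your own. Each camera call takes 0.05 s, during which the arm holds its last target. There are 200 camera calls.

## Working session

There is one attempt and no reset: what is moved stays moved. The work goes in short steps, Python scripts to look and compute and a shell command to move; the robot and the scene stay as the last step left them, time stands still between calls to the robot, and variables do not carry over. Pictures are saved under pics/ and viewed, at most 11 in all, crops included, and the job is handed in when it is done.

```bash
ls; mkdir -p pics; python3 - <<'E'
from workcell import readout, cams, bot
import cv2,numpy as np
print(readout.get_obs())
for n in("side","top"):
    f=cams.grab_frame(n); cv2.imwrite(f"pics/{n}0.png",f["pixels"])
    print(n,f["fx"],f["fy"],f["cx"],f["cy"],f["distortion"]);print(np.round(f["cam_to_world"],3))
E
```

```text
pics
{'t': 0.0, 'q': array([-7.49497358e+01,  1.26750235e+01,  8.75244136e+01,  9.89595779e-04,
        7.99080095e+01, -7.22730847e+00]), 'joint_vel': array([ 0.01767849,  0.10995385, -0.07787691,  0.08117199,  0.08933321,
       -0.01043127]), 'joint_efforts': array([ 1.02471365e-04, -4.94614506e+01, -3.87378180e+01,  6.99439435e-02,
        5.74125268e-02, -1.61475427e-04]), 'tcp_pos': array([ 0.23676686, -0.57781818,  0.24345203]), 'orientation': array([-1.79893530e+02, -1.44836511e-02,  2.22773849e+01]), 'contact_force': array([ 0.19013153, -0.69222356, -0.53513523]), 'torque': array([-0.02188149,  0.01771811, -0.03597332]), 'gripper_force': 0.0, 'finger_gap': 0.08719883886200473}
side 429.5572987019464 429.5572987019464 322.6209062699961 201.91601806713587 [-0.06491188  0.          0.          0.          0.        ]
[[-0.975  0.1   -0.197  0.348]
 [-0.22  -0.346  0.912  1.236]
 [ 0.022  0.933  0.36   0.483]
 [ 0.     0.     0.     1.   ]]
top 500.52135833292425 500.52135833292425 320.0856564509692 203.07178250746554 [-0.15369946  0.          0.          0.          0.        ]
[[-0.01   0.994 -0.105  0.442]
 [-1.    -0.012 -0.012  0.398]
 [-0.013  0.105  0.994  1.064]
 [ 0.     0.     0.     1.   ]]
```

View pics/side0.png

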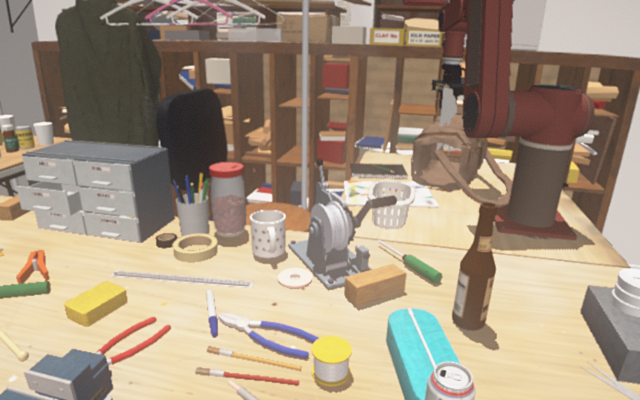

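View pics/top0.png

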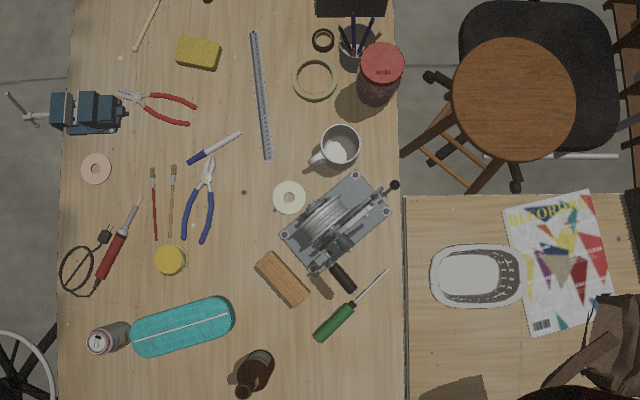

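The top view shows the stand around (335,222), the crank handle at (343,278) and the lever knob at (393,185). The worker's face points down-right in the picture. I'll zoom in on both views.

```bash
cat > h.py <<'E'
import cv2,numpy as np
from workcell import readout,cams
def ray(f,p):
    K=np.array([[f["fx"],0,f["cx"]],[0,f["fy"],f["cy"]],[0,0,1]])
    u=cv2.undistortPoints(np.array([[p]],float),K,np.array(f["distortion"]))[0,0]
    T=np.array(f["cam_to_world"]); d=T[:3,:3]@np.array([u[0],-u[1],-1]); return T[:3,3],d/np.linalg.norm(d)
def onz(f,p,z):
    o,d=ray(f,p); return o+d*(z-o[2])/d[2]
def proj(f,X):
    T=np.array(f["cam_to_world"]); c=T[:3,:3].T@(np.array(X)-T[:3,3]); c=c*[1,-1,-1]
    K=np.array([[f["fx"],0,f["cx"]],[0,f["fy"],f["cy"]],[0,0,1]])
    return cv2.projectPoints(c.reshape(1,1,3),np.zeros(3),np.zeros(3),K,np.array(f["distortion"]))[0].ravel()
def tri(a,b):
    (o1,d1),(o2,d2)=a,b
    s=np.linalg.lstsq(np.c_[d1,-d2],o2-o1,rcond=None)[0]; p,q=o1+s[0]*d1,o2+s[1]*d2
    return (p+q)/2,np.linalg.norm(p-q)
E
python3 - <<'E'
import cv2,numpy as np
a=cv2.imread("pics/top0.png")[160:310,265:415]; b=cv2.imread("pics/side0.png")[155:290,280:410]
c=np.zeros((600,800,3),np.uint8)
c[:,:]=0
a=cv2.resize(a,(600,600),interpolation=3); cv2.imwrite("pics/topz.png",a)
cv2.imwrite("pics/sidez.png",cv2.resize(b,None,fx=4,fy=4,interpolation=3))
E
```

```text
(no output)
```

View pics/topz.png

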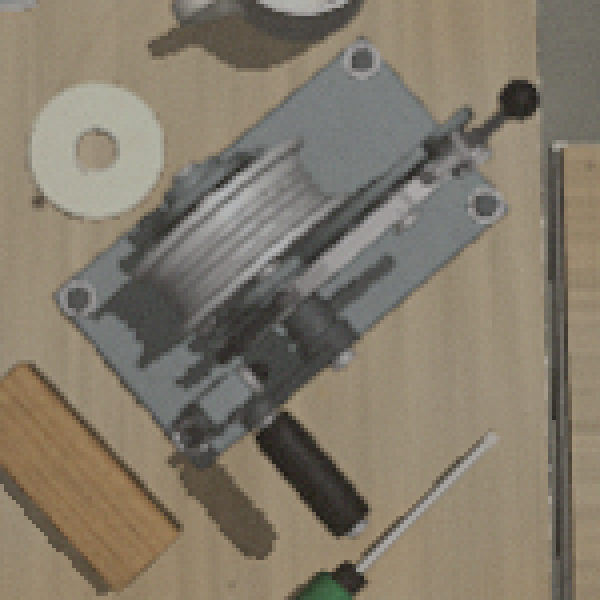

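View pics/sidez.png

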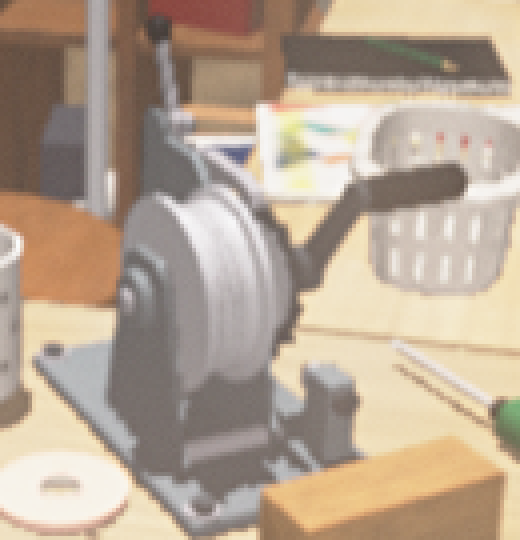

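Zoomed top: the base corners are at (362,38), (55,293), (508,208) and (205,465), the knob at (519,99), and the handle runs from (275,425) to (352,518). Zoomed side: the knob is at (158,28) and the handle from (365,192) to (462,181).

```bash
python3 - <<'E'
from h import *
T=cams.grab_frame("top");S=cams.grab_frame("side")
t=lambda u,v:(265+(u+.5)/4-.5,160+(v+.5)/4-.5)
s=lambda u,v:(280+(u+.5)/4-.5,155+(v+.5)/4-.5)
C=np.array([onz(T,t(*p),.01) for p in[(362,38),(55,293),(508,208),(205,465)]]);print(C.round(4))
print("edges",np.linalg.norm(C[0]-C[1]),np.linalg.norm(C[2]-C[3]),np.linalg.norm(C[0]-C[2]),np.linalg.norm(C[1]-C[3]))
v=(C[1]-C[0])+(C[3]-C[2]); w=(C[0]-C[2])+(C[1]-C[3])
yaw=np.degrees(np.arctan2(-v[0],v[1]));print("yaw y",yaw,"yaw x",np.degrees(np.arctan2(w[1],w[0])),"centre",C.mean(0))
print("knob z205",onz(T,t(519,99),.205),tri(ray(T,t(519,99)),ray(S,s(158,28))))
for a,b in[((314,470),(414,187)),((275,428),(367,192)),((352,518),(462,181))]: print(tri(ray(T,t(*a)),ray(S,s(*b))))
E
```

```text
[[0.6254 0.3354 0.01  ]
 [0.4912 0.4997 0.01  ]
 [0.5335 0.2597 0.01  ]
 [0.4003 0.4214 0.01  ]]
edges 0.21211172385633922 0.2094533524448054 0.11913746506931926 0.11998798686453814
yaw y 39.358041226015025 yaw x 40.10239234895776 centre [0.51260414 0.37902421 0.01      ]
knob z205 [0.56402482 0.27925074 0.205     ] (array([0.56485927, 0.27967055, 0.20667529]), np.float64(0.0021619285423347873))
(array([0.40334018, 0.36904949, 0.15644883]), np.float64(8.480579347117506e-05))
(array([0.42453743, 0.38661615, 0.15776624]), np.float64(0.004124107337027694))
(array([0.3802091 , 0.3521286 , 0.15615463]), np.float64(0.002811310394805303))
```

```bash
python3 -m crank '[{"z":-0.13,"rz":-0.128},{"z":-0.13,"rz":-0.128},{"z":-0.1,"rz":-0.128},{"x":0.1,"y":-0.05},{"x":0.222,"y":-0.113},{"x":0.222,"y":-0.113},{"x":0.222,"y":-0.113},{"x":0.222,"y":-0.113}]' 0
python3 -m crank '[{"x":0.222,"y":-0.113},{"x":0.222,"y":-0.113},{"x":0.222,"y":-0.113},{"x":0.222,"y":-0.113},{"x":0.222,"y":-0.113},{"x":0.222,"y":-0.113},{"x":0.222,"y":-0.113},{"x":0.222,"y":-0.113}]'
python3 -m crank '[{"x":0.222,"y":-0.113},{"x":0.222,"y":-0.113},{"x":0.222,"y":-0.113},{"x":0.222,"y":-0.113},{"x":0.222,"y":-0.113},{"x":0.222,"y":-0.113},{"x":0.222,"y":-0.113},{}]'
cat >> h.py <<'E'
YAW=np.radians(39.6); XS=np.array([np.cos(YAW),np.sin(YAW),0]); YS=np.array([-np.sin(YAW),np.cos(YAW),0]); O=np.array([.498,.388,0])
from scipy.spatial.transform import Rotation as Ro
def stand(p): d=np.asarray(p)-O; return np.array([d@XS,d@YS,d[2]])
def world(s): return O+s[0]*XS+s[1]*YS+[0,0,s[2]]
def go(s):
    "rows units to stand point s in tool axes"
    o=readout.get_obs(); R=Ro.from_euler("xyz",o["orientation"],degrees=True).as_matrix()
    return R.T@(world(s)-o["tcp_pos"])/.15
def st():
    o=readout.get_obs(); f=o["contact_force"]
    print("t %.2f"%o["t"],"stand",(stand(o["tcp_pos"])*1000).round(1),"ori",o["orientation"].round(1),"Fs",np.round([f@XS,f@YS,f[2]],1),"gap",round(o["finger_gap"],4),"gf",o["gripper_force"].round(1))
E
python3 -c "
from h import *
st();print(go([-.018,-.167,.215]))
"
```

```text
$[0]: bad value
$[0]: bad value
$[0]: bad value
Traceback (most recent call last):
  File "h.py", line 27, in st
    print("t %.2f"%o["t"],"stand",(stand(o["tcp_pos"])*1000).round(1),"ori",o["orientation"].round(1),"Fs",np.round([f@XS,f@YS,f[2]],1),"gap",round(o["finger_gap"],4),"gf",o["gripper_force"].round(1))
                                                                                                                                                                            ^^^^^^^^^^^^^^^^^^^^^^^^
AttributeError: 'float' object has no attribute 'round'
```

```bash
sed -i 's/o\["gripper_force"\].round(1)/round(float(o["gripper_force"]),1)/' h.py
python3 -m crank '[{"x":0,"y":0,"z":-0.13,"rx":0,"ry":0,"rz":-0.128},{"x":0,"y":0,"z":-0.13,"rx":0,"ry":0,"rz":-0.128},{"x":0,"y":0,"z":-0.1,"rx":0,"ry":0,"rz":-0.128},{"x":0.1,"y":-0.05,"z":0,"rx":0,"ry":0,"rz":0},{"x":0.222,"y":-0.113,"z":0,"rx":0,"ry":0,"rz":0},{"x":0.222,"y":-0.113,"z":0,"rx":0,"ry":0,"rz":0},{"x":0.222,"y":-0.113,"z":0,"rx":0,"ry":0,"rz":0},{"x":0.222,"y":-0.113,"z":0,"rx":0,"ry":0,"rz":0}]' 0
python3 -c "
from h import *
st();print(go([-.018,-.167,.215]))
"; python3 -m crank --help | head -20
```

```text
t: 1.0
tcp_pos: [0.3035, -0.4245, 0.2983]
orientation: [-180.0, -0.0, 39.5]
contact_force: [0.9, -0.8, 0.8]
finger_gap: 0.0307
gripper_force: 0.0
t 1.00 stand [-667.8 -502.1  298.3] ori [-180.    -0.    39.5] Fs [ 0.2 -1.2  0.8] gap 0.0307 gf 0.0
[ 4.32901932 -2.23860252  0.55651509]invalid input: not JSON, or not a number
```

```bash

python3 -m crank '[{"x":0.27,"y":-0.14,"z":0,"rx":0,"ry":0,"rz":0},{"x":0.27,"y":-0.14,"z":0,"rx":0,"ry":0,"rz":0},{"x":0.27,"y":-0.14,"z":0,"rx":0,"ry":0,"rz":0},{"x":0.27,"y":-0.14,"z":0,"rx":0,"ry":0,"rz":0},{"x":0.27,"y":-0.14,"z":0,"rx":0,"ry":0,"rz":0},{"x":0.27,"y":-0.14,"z":0,"rx":0,"ry":0,"rz":0},{"x":0.27,"y":-0.14,"z":0,"rx":0,"ry":0,"rz":0},{"x":0.27,"y":-0.14,"z":0,"rx":0,"ry":0,"rz":0}]' >/dev/null
python3 -m crank '[{"x":0.27,"y":-0.14,"z":0,"rx":0,"ry":0,"rz":0},{"x":0.27,"y":-0.14,"z":0,"rx":0,"ry":0,"rz":0},{"x":0.27,"y":-0.14,"z":0,"rx":0,"ry":0,"rz":0},{"x":0.27,"y":-0.14,"z":0,"rx":0,"ry":0,"rz":0},{"x":0.27,"y":-0.14,"z":0,"rx":0,"ry":0,"rz":0},{"x":0.27,"y":-0.14,"z":0,"rx":0,"ry":0,"rz":0},{"x":0.27,"y":-0.14,"z":0,"rx":0,"ry":0,"rz":0},{"x":0.27,"y":-0.14,"z":0,"rx":0,"ry":0,"rz":0}]' >/dev/null
python3 -c "
from h import *
st();print(go([-.018,-.167,.215]))
f=cams.grab_frame('wrist');cv2.imwrite('pics/w1.png',f['pixels'])
print(proj(f,[.5645,.2797,.206]),f['fx'])
for s in ([-.085,.0436,.156],[-.085,0,.095]): print(proj(f,world(s)))
"
```

```text
t 2.60 stand [ -19.2 -166.2  298.3] ori [180.    0.   39.6] Fs [ 0.4 -0.9  1.2] gap 0.0005 gf 0.0
[0.00782616 0.0054124  0.55516662]
[267.76350158 210.55617427] 320.24852426783355
[102.62725822 262.56111147]
[175.91829873 238.69175188]
```

View pics/w1.png

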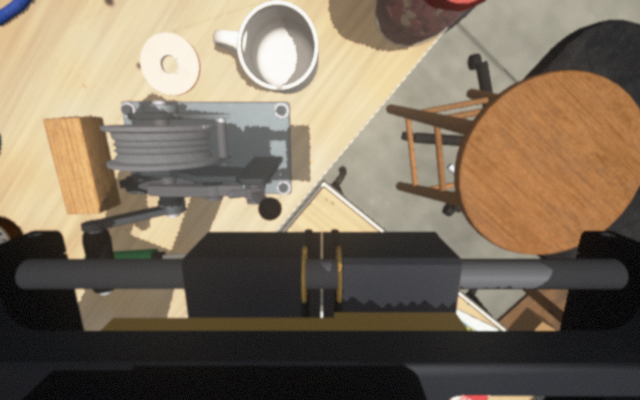

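The wrist view shows the knob at (270,209) against a predicted (268,211), so the stand frame is good. I'll descend to its right and push left.

```bash

python3 -m crank '[{"x":0.008,"y":0,"z":0.11,"rx":0,"ry":0,"rz":0},{"x":0,"y":0,"z":0.2,"rx":0,"ry":0,"rz":0},{"x":0,"y":0,"z":0.17,"rx":0,"ry":0,"rz":0},{"x":0,"y":0,"z":0.075,"rx":0,"ry":0,"rz":0},{"x":0,"y":-0.03,"z":0,"rx":0,"ry":0,"rz":0},{"x":0,"y":-0.03,"z":0,"rx":0,"ry":0,"rz":0},{"x":0,"y":-0.03,"z":0,"rx":0,"ry":0,"rz":0},{"x":0,"y":0,"z":0,"rx":0,"ry":0,"rz":0}]' >/dev/null
python3 -c "
from h import *
st()"
python3 -m crank '[{"x":0,"y":-0.025,"z":0,"rx":0,"ry":0,"rz":0},{"x":0,"y":-0.025,"z":0,"rx":0,"ry":0,"rz":0},{"x":0,"y":-0.025,"z":0,"rx":0,"ry":0,"rz":0},{"x":0,"y":-0.025,"z":0,"rx":0,"ry":0,"rz":0},{"x":0,"y":0,"z":0,"rx":0,"ry":0,"rz":0},{"x":0,"y":0,"z":0,"rx":0,"ry":0,"rz":0},{"x":0,"y":0,"z":0,"rx":0,"ry":0,"rz":0},{"x":0,"y":0,"z":0,"rx":0,"ry":0,"rz":0}]' >/dev/null
python3 -c "
from h import *
st()"
```

```text
t 3.45 stand [ -18.6 -153.6  217.2] ori [179.9  -0.2  39.6] Fs [-0.1 -0.1 -1. ] gap 0.0001 gf 0.0
t 4.25 stand [ -19.2 -139.3  215.5] ori [180.   -0.   39.5] Fs [ 0.8 -3.   3.1] gap 0.0005 gf 1.8
```

```bash

python3 -m crank '[{"x":0,"y":-0.02,"z":0,"rx":0,"ry":0,"rz":0},{"x":0,"y":-0.02,"z":0,"rx":0,"ry":0,"rz":0},{"x":0,"y":-0.02,"z":0,"rx":0,"ry":0,"rz":0},{"x":0,"y":-0.02,"z":0,"rx":0,"ry":0,"rz":0},{"x":0,"y":-0.02,"z":0,"rx":0,"ry":0,"rz":0},{"x":0,"y":-0.01,"z":0,"rx":0,"ry":0,"rz":0},{"x":0,"y":0,"z":0,"rx":0,"ry":0,"rz":0},{"x":0,"y":0,"z":0,"rx":0,"ry":0,"rz":0}]' >/dev/null
python3 -c "
from h import *
st()
T=cams.grab_frame('side')['pixels'];cv2.imwrite('pics/s2.png',cv2.resize(T[120:270,260:420],None,fx=4,fy=4))"
```

```text
t 5.05 stand [ -19.4 -122.3  215.2] ori [-180.     0.    39.6] Fs [-0.6  0.4  0.5] gap 0.0004 gf 0.0
```

View pics/s2.png

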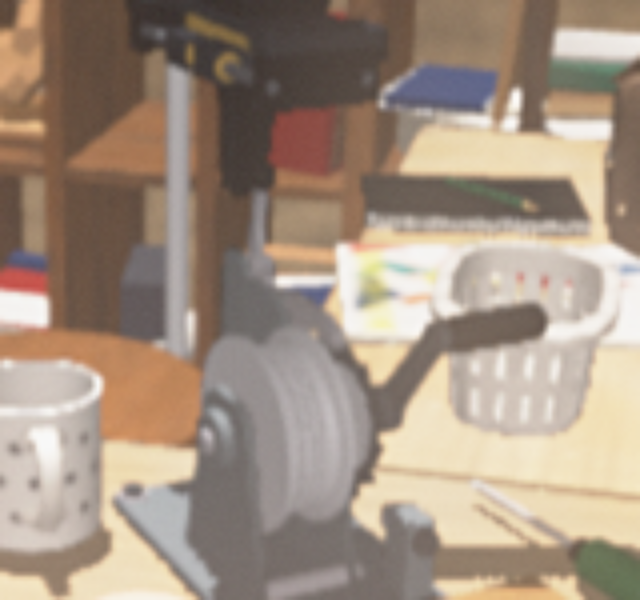

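Lever force has vanished, so it is past dead centre and waiting. The side crop shows the finger at (245,150) beside the upright lever and the handle still at (495,325). Next I go to the handle.

```bash

python3 -m crank '[{"x":0,"y":0.02,"z":-0.05,"rx":0,"ry":0,"rz":0},{"x":0,"y":0,"z":-0.15,"rx":0,"ry":0,"rz":0},{"x":0,"y":0,"z":-0.2,"rx":0,"ry":0,"rz":0},{"x":-0.08,"y":-0.2,"z":0,"rx":0,"ry":0,"rz":0},{"x":-0.1,"y":-0.25,"z":0,"rx":0,"ry":0,"rz":0},{"x":-0.1,"y":-0.25,"z":0,"rx":0,"ry":0,"rz":0},{"x":-0.1,"y":-0.25,"z":0,"rx":0,"ry":0,"rz":0},{"x":-0.09,"y":-0.19,"z":0,"rx":0,"ry":0,"rz":0}]' 0.6 >/dev/null
python3 -c "
from h import *
st();print(go([-.09,.046,.159]))
f=cams.grab_frame('wrist');cv2.imwrite('pics/w2.png',f['pixels'])
print(f['cam_to_world'][:3,3]);
for s in ([-.055,.046,.156],[-.085,.046,.156],[-.115,.046,.156],[-.018,-.1,.205]): print(proj(f,world(s)))
"
```

```text
t 5.90 stand [-90.4  47.2 276.1] ori [-1.80e+02 -1.00e-01  3.96e+01] Fs [-0.4  0.2  1. ] gap 0.0506 gf 0.0
[0.00210894 0.00804267 0.78097797]
[0.45330977 0.41222971 0.41577257]
[322.61680539 160.61655991]
[322.58485143 196.39218169]
[322.55471846 230.16556462]
[552.94684686 113.06163912]
```

View pics/w2.png

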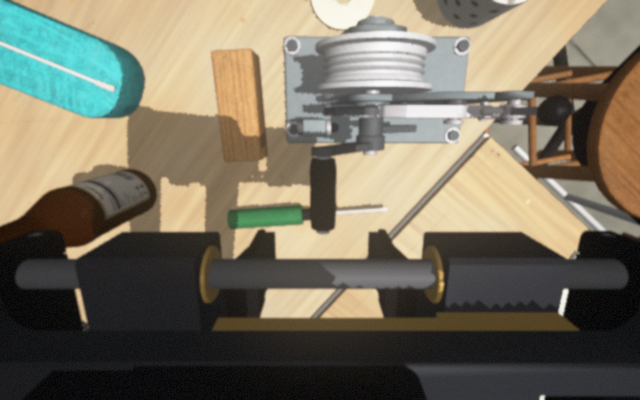

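Handle at (323,157–232), exactly as predicted. The knob at (555,112) is lying past centre. I'll descend and grip.

```bash

python3 -m crank '[{"x":0,"y":0.008,"z":0.1,"rx":0,"ry":0,"rz":0},{"x":0,"y":0,"z":0.18,"rx":0,"ry":0,"rz":0},{"x":0,"y":0,"z":0.2,"rx":0,"ry":0,"rz":0},{"x":0,"y":0,"z":0.17,"rx":0,"ry":0,"rz":0},{"x":0,"y":0,"z":0.09,"rx":0,"ry":0,"rz":0},{"x":0,"y":0,"z":0.04,"rx":0,"ry":0,"rz":0},{"x":0,"y":0,"z":0,"rx":0,"ry":0,"rz":0},{"x":0,"y":0,"z":0,"rx":0,"ry":0,"rz":0}]' >/dev/null
python3 -c "
from h import *
st()"
python3 -m crank '[{"x":0,"y":0,"z":0,"rx":0,"ry":0,"rz":0},{"x":0,"y":0,"z":0,"rx":0,"ry":0,"rz":0},{"x":0,"y":0,"z":0,"rx":0,"ry":0,"rz":0},{"x":0,"y":0,"z":0,"rx":0,"ry":0,"rz":0},{"x":0,"y":0,"z":0,"rx":0,"ry":0,"rz":0},{"x":0,"y":0,"z":0,"rx":0,"ry":0,"rz":0},{"x":0,"y":0,"z":0,"rx":0,"ry":0,"rz":0},{"x":0,"y":0,"z":0,"rx":0,"ry":0,"rz":0}]' 0.1
python3 -c "
from h import *
st()"
```

```text
t 6.75 stand [-88.8  44.  159.5] ori [ 1.80e+02 -1.00e-01  3.95e+01] Fs [ 0.1 -0.2  0.9] gap 0.052 gf 0.0
t: 7.55
tcp_pos: [0.3997, 0.3661, 0.1584]
orientation: [-179.9, -0.0, 39.6]
contact_force: [-3.8, 4.1, 0.5]
finger_gap: 0.0209
gripper_force: 30.0
t 7.55 stand [-89.7  45.7 158.4] ori [-179.9   -0.    39.6] Fs [-0.3  5.6  0.5] gap 0.0209 gf 30.0
```

```bash

python3 -m crank '[{"x":0,"y":-0.007,"z":0.005,"rx":0,"ry":0,"rz":0},{"x":0,"y":-0.007,"z":0.005,"rx":0,"ry":0,"rz":0},{"x":0,"y":-0.007,"z":0.005,"rx":0,"ry":0,"rz":0},{"x":0,"y":-0.007,"z":0.005,"rx":0,"ry":0,"rz":0},{"x":0,"y":-0.007,"z":0.005,"rx":0,"ry":0,"rz":0},{"x":0,"y":0,"z":0,"rx":0,"ry":0,"rz":0},{"x":0,"y":0,"z":0,"rx":0,"ry":0,"rz":0},{"x":0,"y":0,"z":0,"rx":0,"ry":0,"rz":0}]' >/dev/null
python3 -c "
from h import *
st()"
```

```text
t 8.35 stand [-89.5  48.  156.5] ori [179.8  -0.   39.6] Fs [-5.9 -4.1 12.8] gap 0.021 gf 30.0
```

```bash

python3 -m crank '[{"x":0,"y":-0.008,"z":0.003,"rx":0,"ry":0,"rz":0},{"x":0,"y":-0.008,"z":0.003,"rx":0,"ry":0,"rz":0},{"x":0,"y":-0.008,"z":0.003,"rx":0,"ry":0,"rz":0},{"x":0,"y":0,"z":0,"rx":0,"ry":0,"rz":0},{"x":0,"y":0,"z":0,"rx":0,"ry":0,"rz":0},{"x":0,"y":0,"z":0,"rx":0,"ry":0,"rz":0},{"x":0,"y":0,"z":0,"rx":0,"ry":0,"rz":0},{"x":0,"y":0,"z":0,"rx":0,"ry":0,"rz":0}]' >/dev/null
python3 -c "
from h import *
st()
f=cams.grab_frame('side');cv2.imwrite('pics/s3.png',cv2.resize(f['pixels'][140:270,260:420],None,fx=5,fy=4.5))"
```

```text
t 9.15 stand [-89.5  50.6 154.5] ori [179.7  -0.   39.5] Fs [-4.1 -7.9  9.1] gap 0.021 gf 30.0
```

View pics/s3.png

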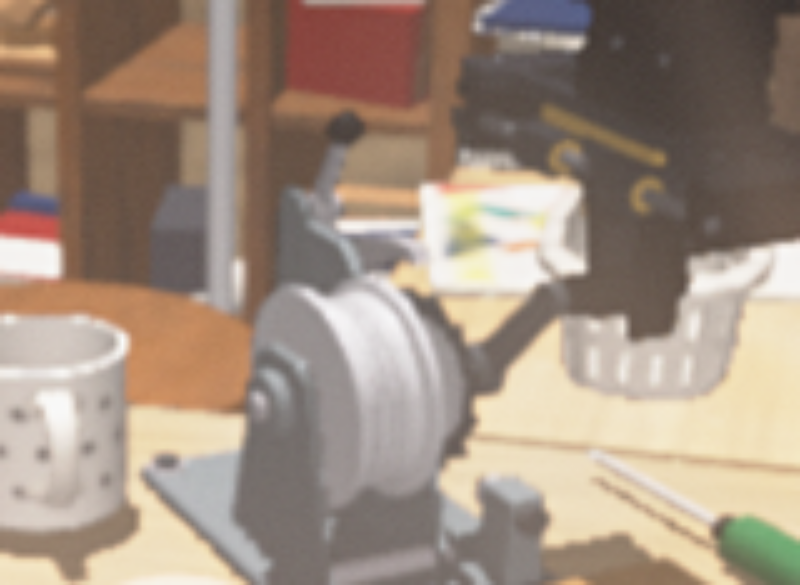

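The knob is at (345,127) in the crop, i.e. pixel (329,168), and the pawl bar appears raised near (390,245). I'll compute the lever angle from the knob.

```bash
cat >> h.py <<'E'
def lever(n,save=None):
    "knob: dark blob near the lever's arc; lever angle from ray with plane x_s=-18"
    f=cams.grab_frame(n); 
    pr=[proj(f,world([-.018,-.104-.058*np.sin(.35-a),.150+.058*np.cos(.35-a)])) for a in np.linspace(-.05,.9,96)]
    g=cv2.GaussianBlur(f["pixels"].max(2),(5,5),0)
    lo=np.min(pr,0).astype(int)-8; hi=np.max(pr,0).astype(int)+9
    w=g[lo[1]:hi[1],lo[0]:hi[0]].astype(float); m=(w<w.min()+22)
    v,u=np.nonzero(m); c=np.array([u.mean(),v.mean()])+lo
    i=np.argmin(np.linalg.norm(np.array(pr)-c,axis=1))
    return n,c.round(1),len(u),"lever",round(-.05+.01*i,2),"miss",np.linalg.norm(pr[i]-c).round(1)
E
python3 -c "
from h import *
print(lever('side'));print(lever('top'))
f=cams.grab_frame('side');print([proj(f,world([-.018,-.104-.058*np.sin(.35-a),.150+.058*np.cos(.35-a)])).round(1) for a in (0,.35,.5,.81)])"
```

```text
('side', array([328. , 168.6]), 33, 'lever', np.float64(0.76), 'miss', np.float64(0.7))
('top', array([372.8, 201.9]), 79, 'lever', np.float64(0.82), 'miss', np.float64(0.4))
[array([320.2, 162.8]), array([324. , 163.5]), array([325.7, 164.8]), array([329.1, 169. ])]
```

Lever is fully thrown (about 0.8), so the pawl is clear. I'll ease the drum back at 0.25 rad/s, watching the load.

```bash
cat >> h.py <<'E'
def hd():
    "handle angle from up toward left, tangential (clockwise +) and outward load on tool"
    o=readout.get_obs(); s=stand(o["tcp_pos"])-[0,0,.098]; a=np.arctan2(s[1],s[2]); f=o["contact_force"]; F=np.array([f@YS,f[2]])
    print("t %.2f a %.3f drum~%.3f r %.1f tang %.1f rad %.1f Fx %.1f gf %.0f"%(o["t"],a,a+.865,np.hypot(s[1],s[2])*1e3,F@[-np.cos(a),np.sin(a)],F@[np.sin(a),np.cos(a)],f@XS,o["gripper_force"]))
E
python3 -c "
from h import *
hd()"
python3 -m crank '[{"x":0,"y":0.01,"z":-0.008,"rx":0,"ry":0,"rz":0},{"x":0,"y":0.01,"z":-0.008,"rx":0,"ry":0,"rz":0},{"x":0,"y":0.01,"z":-0.008,"rx":0,"ry":0,"rz":0},{"x":0,"y":0.01,"z":-0.008,"rx":0,"ry":0,"rz":0},{"x":0,"y":0.01,"z":-0.007,"rx":0,"ry":0,"rz":0},{"x":0,"y":0.01,"z":-0.007,"rx":0,"ry":0,"rz":0},{"x":0,"y":0.01,"z":-0.007,"rx":0,"ry":0,"rz":0},{"x":0,"y":0.01,"z":-0.007,"rx":0,"ry":0,"rz":0}]' >/dev/null
python3 -c "
from h import *
hd()"
```

```text
t 9.35 a 0.730 drum~1.595 r 75.9 tang 11.8 rad 0.4 Fx -4.9 gf 30
t 10.15 a 0.534 drum~1.399 r 76.0 tang 9.6 rad 1.3 Fx -3.3 gf 30
```

```bash

python3 -m crank '[{"x":0,"y":0.011,"z":-0.006,"rx":0,"ry":0,"rz":0},{"x":0,"y":0.011,"z":-0.006,"rx":0,"ry":0,"rz":0},{"x":0,"y":0.011,"z":-0.006,"rx":0,"ry":0,"rz":0},{"x":0,"y":0.011,"z":-0.005,"rx":0,"ry":0,"rz":0},{"x":0,"y":0.012,"z":-0.005,"rx":0,"ry":0,"rz":0},{"x":0,"y":0.012,"z":-0.005,"rx":0,"ry":0,"rz":0},{"x":0,"y":0.012,"z":-0.005,"rx":0,"ry":0,"rz":0},{"x":0,"y":0.012,"z":-0.004,"rx":0,"ry":0,"rz":0}]' >/dev/null
python3 -c "
from h import *
hd()"
python3 -m crank '[{"x":0,"y":0.012,"z":-0.004,"rx":0,"ry":0,"rz":0},{"x":0,"y":0.012,"z":-0.004,"rx":0,"ry":0,"rz":0},{"x":0,"y":0.012,"z":-0.003,"rx":0,"ry":0,"rz":0},{"x":0,"y":0.012,"z":-0.003,"rx":0,"ry":0,"rz":0},{"x":0,"y":0.012,"z":-0.003,"rx":0,"ry":0,"rz":0},{"x":0,"y":0.012,"z":-0.002,"rx":0,"ry":0,"rz":0},{"x":0,"y":0.012,"z":-0.002,"rx":0,"ry":0,"rz":0},{"x":0,"y":0.012,"z":-0.002,"rx":0,"ry":0,"rz":0}]' >/dev/null
python3 -c "
from h import *
hd()"
```

```text
t 10.95 a 0.335 drum~1.200 r 76.1 tang 8.3 rad 4.8 Fx -4.7 gf 30
t 11.75 a 0.138 drum~1.003 r 76.1 tang 7.6 rad 7.4 Fx -5.1 gf 30
```

```bash

python3 -m crank '[{"x":0,"y":0.012,"z":-0.003,"rx":0,"ry":0,"rz":0},{"x":0,"y":0.012,"z":-0.003,"rx":0,"ry":0,"rz":0},{"x":0,"y":0.012,"z":-0.002,"rx":0,"ry":0,"rz":0},{"x":0,"y":0.012,"z":-0.002,"rx":0,"ry":0,"rz":0},{"x":0,"y":0.012,"z":-0.002,"rx":0,"ry":0,"rz":0},{"x":0,"y":0.012,"z":0,"rx":0,"ry":0,"rz":0},{"x":0,"y":0.012,"z":0,"rx":0,"ry":0,"rz":0},{"x":0,"y":0.012,"z":0,"rx":0,"ry":0,"rz":0}]' >/dev/null
python3 -c "
from h import *
hd()"
python3 -m crank '[{"x":0,"y":0.012,"z":0,"rx":0,"ry":0,"rz":0},{"x":0,"y":0.012,"z":0.001,"rx":0,"ry":0,"rz":0},{"x":0,"y":0.012,"z":0.001,"rx":0,"ry":0,"rz":0},{"x":0,"y":0.012,"z":0.001,"rx":0,"ry":0,"rz":0},{"x":0,"y":0.012,"z":0.002,"rx":0,"ry":0,"rz":0},{"x":0,"y":0.012,"z":0.002,"rx":0,"ry":0,"rz":0},{"x":0,"y":0.012,"z":0.002,"rx":0,"ry":0,"rz":0},{"x":0,"y":0.012,"z":0.003,"rx":0,"ry":0,"rz":0}]' >/dev/null
python3 -c "
from h import *
hd()"
```

```text
t 12.55 a -0.052 drum~0.813 r 76.3 tang 7.3 rad 2.7 Fx -2.4 gf 30
t 13.35 a -0.241 drum~0.624 r 76.3 tang 5.9 rad 3.9 Fx -1.2 gf 30
```

```bash

python3 -m crank '[{"x":0,"y":0.01,"z":0.003,"rx":0,"ry":0,"rz":0},{"x":0,"y":0.01,"z":0.003,"rx":0,"ry":0,"rz":0},{"x":0,"y":0.01,"z":0.003,"rx":0,"ry":0,"rz":0},{"x":0,"y":0.01,"z":0.003,"rx":0,"ry":0,"rz":0},{"x":0,"y":0.01,"z":0.003,"rx":0,"ry":0,"rz":0},{"x":0,"y":0.01,"z":0.003,"rx":0,"ry":0,"rz":0},{"x":0,"y":0.01,"z":0.004,"rx":0,"ry":0,"rz":0},{"x":0,"y":0.005,"z":0.002,"rx":0,"ry":0,"rz":0}]' >/dev/null
python3 -c "
from h import *
hd()"
python3 -m crank '[{"x":0,"y":0.004,"z":0.002,"rx":0,"ry":0,"rz":0},{"x":0,"y":0.004,"z":0.002,"rx":0,"ry":0,"rz":0},{"x":0,"y":0.004,"z":0.002,"rx":0,"ry":0,"rz":0},{"x":0,"y":0.004,"z":0.002,"rx":0,"ry":0,"rz":0},{"x":0,"y":0.004,"z":0.002,"rx":0,"ry":0,"rz":0},{"x":0,"y":0,"z":0,"rx":0,"ry":0,"rz":0},{"x":0,"y":0,"z":0,"rx":0,"ry":0,"rz":0},{"x":0,"y":0,"z":0,"rx":0,"ry":0,"rz":0}]' >/dev/null
python3 -c "
from h import *
hd()"
```

```text
t 14.15 a -0.397 drum~0.468 r 76.3 tang 6.3 rad 3.0 Fx -0.7 gf 30
t 14.95 a -0.442 drum~0.423 r 76.2 tang 7.0 rad 4.0 Fx -0.2 gf 30
```

```bash

python3 -m crank '[{"x":0,"y":0.003,"z":0.0015,"rx":0,"ry":0,"rz":0},{"x":0,"y":0.003,"z":0.0015,"rx":0,"ry":0,"rz":0},{"x":0,"y":0.003,"z":0.0015,"rx":0,"ry":0,"rz":0},{"x":0,"y":0.003,"z":0.0015,"rx":0,"ry":0,"rz":0},{"x":0,"y":0.003,"z":0.0015,"rx":0,"ry":0,"rz":0},{"x":0,"y":0.003,"z":0.0015,"rx":0,"ry":0,"rz":0},{"x":0,"y":0,"z":0,"rx":0,"ry":0,"rz":0},{"x":0,"y":0,"z":0,"rx":0,"ry":0,"rz":0}]' >/dev/null
python3 -c "
from h import *
hd()"
```

```text
t 15.75 a -0.481 drum~0.384 r 76.2 tang 6.8 rad 4.9 Fx -1.3 gf 30
```

```bash

python3 -m crank '[{"x":0,"y":0.003,"z":0.0015,"rx":0,"ry":0,"rz":0},{"x":0,"y":0.003,"z":0.0015,"rx":0,"ry":0,"rz":0},{"x":0,"y":0.003,"z":0.0015,"rx":0,"ry":0,"rz":0},{"x":0,"y":0.003,"z":0.0015,"rx":0,"ry":0,"rz":0},{"x":0,"y":0.003,"z":0.0015,"rx":0,"ry":0,"rz":0},{"x":0,"y":0,"z":0,"rx":0,"ry":0,"rz":0},{"x":0,"y":0,"z":0,"rx":0,"ry":0,"rz":0},{"x":0,"y":0,"z":0,"rx":0,"ry":0,"rz":0}]' >/dev/null
python3 -c "
from h import *
hd()"
```

```text
t 16.55 a -0.514 drum~0.351 r 76.2 tang 6.5 rad 4.5 Fx -0.6 gf 30
```

```bash

python3 -m crank '[{"x":0,"y":0.003,"z":0.0018,"rx":0,"ry":0,"rz":0},{"x":0,"y":0.003,"z":0.0018,"rx":0,"ry":0,"rz":0},{"x":0,"y":0.003,"z":0.0018,"rx":0,"ry":0,"rz":0},{"x":0,"y":0.003,"z":0.0018,"rx":0,"ry":0,"rz":0},{"x":0,"y":0.003,"z":0.0018,"rx":0,"ry":0,"rz":0},{"x":0,"y":0.003,"z":0.0018,"rx":0,"ry":0,"rz":0},{"x":0,"y":0,"z":0,"rx":0,"ry":0,"rz":0},{"x":0,"y":0,"z":0,"rx":0,"ry":0,"rz":0}]' >/dev/null
python3 -c "
from h import *
hd()"
```

```text
t 17.35 a -0.555 drum~0.310 r 76.2 tang 6.2 rad 3.8 Fx -0.9 gf 30
```

```bash

python3 -m crank '[{"x":0,"y":0.003,"z":0.0018,"rx":0,"ry":0,"rz":0},{"x":0,"y":0.003,"z":0.0018,"rx":0,"ry":0,"rz":0},{"x":0,"y":0.003,"z":0.0018,"rx":0,"ry":0,"rz":0},{"x":0,"y":0.003,"z":0.0018,"rx":0,"ry":0,"rz":0},{"x":0,"y":0.003,"z":0.0018,"rx":0,"ry":0,"rz":0},{"x":0,"y":0.003,"z":0.0018,"rx":0,"ry":0,"rz":0},{"x":0,"y":0,"z":0,"rx":0,"ry":0,"rz":0},{"x":0,"y":0,"z":0,"rx":0,"ry":0,"rz":0}]' >/dev/null
python3 -c "
from h import *
hd()"
```

```text
t 18.15 a -0.596 drum~0.269 r 76.2 tang 5.7 rad 3.7 Fx 0.0 gf 30
```

```bash

python3 -m crank '[{"x":0,"y":0.003,"z":0.002,"rx":0,"ry":0,"rz":0},{"x":0,"y":0.003,"z":0.002,"rx":0,"ry":0,"rz":0},{"x":0,"y":0.003,"z":0.002,"rx":0,"ry":0,"rz":0},{"x":0,"y":0.003,"z":0.002,"rx":0,"ry":0,"rz":0},{"x":0,"y":0.003,"z":0.002,"rx":0,"ry":0,"rz":0},{"x":0,"y":0.003,"z":0.002,"rx":0,"ry":0,"rz":0},{"x":0,"y":0,"z":0,"rx":0,"ry":0,"rz":0},{"x":0,"y":0,"z":0,"rx":0,"ry":0,"rz":0}]' >/dev/null
python3 -c "
from h import *
hd()"
```

```text
t 18.95 a -0.638 drum~0.227 r 76.2 tang 6.1 rad 2.4 Fx -0.5 gf 30
```

```bash

python3 -m crank '[{"x":0,"y":0.003,"z":0.002,"rx":0,"ry":0,"rz":0},{"x":0,"y":0.003,"z":0.002,"rx":0,"ry":0,"rz":0},{"x":0,"y":0.003,"z":0.002,"rx":0,"ry":0,"rz":0},{"x":0,"y":0.003,"z":0.002,"rx":0,"ry":0,"rz":0},{"x":0,"y":0.003,"z":0.002,"rx":0,"ry":0,"rz":0},{"x":0,"y":0.003,"z":0.002,"rx":0,"ry":0,"rz":0},{"x":0,"y":0,"z":0,"rx":0,"ry":0,"rz":0},{"x":0,"y":0,"z":0,"rx":0,"ry":0,"rz":0}]' >/dev/null
python3 -c "
from h import *
hd()"
```

```text
t 19.75 a -0.680 drum~0.185 r 76.2 tang 6.8 rad 2.8 Fx 0.2 gf 30
```

```bash

python3 -m crank '[{"x":0,"y":0.003,"z":0.0023,"rx":0,"ry":0,"rz":0},{"x":0,"y":0.003,"z":0.0023,"rx":0,"ry":0,"rz":0},{"x":0,"y":0.003,"z":0.0023,"rx":0,"ry":0,"rz":0},{"x":0,"y":0.003,"z":0.0023,"rx":0,"ry":0,"rz":0},{"x":0,"y":0.003,"z":0.0023,"rx":0,"ry":0,"rz":0},{"x":0,"y":0.003,"z":0.0023,"rx":0,"ry":0,"rz":0},{"x":0,"y":0,"z":0,"rx":0,"ry":0,"rz":0},{"x":0,"y":0,"z":0,"rx":0,"ry":0,"rz":0}]' >/dev/null
python3 -c "
from h import *
hd()"
```

```text
t 20.55 a -0.723 drum~0.142 r 76.2 tang 5.3 rad 1.7 Fx 0.1 gf 30
```

```bash

python3 -m crank '[{"x":0,"y":0.003,"z":0.0024,"rx":0,"ry":0,"rz":0},{"x":0,"y":0.003,"z":0.0024,"rx":0,"ry":0,"rz":0},{"x":0,"y":0.003,"z":0.0024,"rx":0,"ry":0,"rz":0},{"x":0,"y":0.003,"z":0.0024,"rx":0,"ry":0,"rz":0},{"x":0,"y":0.003,"z":0.0024,"rx":0,"ry":0,"rz":0},{"x":0,"y":0,"z":0,"rx":0,"ry":0,"rz":0},{"x":0,"y":0,"z":0,"rx":0,"ry":0,"rz":0},{"x":0,"y":0,"z":0,"rx":0,"ry":0,"rz":0}]' >/dev/null
python3 -c "
from h import *
hd()"
```

```text
t 21.35 a -0.736 drum~0.129 r 76.1 tang -1.5 rad 6.5 Fx -3.7 gf 30
```

The load has vanished and turned slightly round (−1.5 N), so the lug rests on its stop. I'll release and rise.

```bash

python3 -m crank '[{"x":0,"y":0,"z":0,"rx":0,"ry":0,"rz":0},{"x":0,"y":0,"z":0,"rx":0,"ry":0,"rz":0},{"x":0,"y":0,"z":0,"rx":0,"ry":0,"rz":0},{"x":0,"y":0,"z":0,"rx":0,"ry":0,"rz":0},{"x":0,"y":0,"z":0,"rx":0,"ry":0,"rz":0},{"x":0,"y":0,"z":0,"rx":0,"ry":0,"rz":0},{"x":0,"y":0,"z":-0.05,"rx":0,"ry":0,"rz":0},{"x":0,"y":0,"z":-0.1,"rx":0,"ry":0,"rz":0}]' 0.5 >/dev/null
python3 -c "
from h import *
st()"
python3 -m crank '[{"x":0,"y":0,"z":-0.2,"rx":0,"ry":0,"rz":0},{"x":0,"y":0,"z":-0.2,"rx":0,"ry":0,"rz":0},{"x":0,"y":0,"z":-0.15,"rx":0,"ry":0,"rz":0},{"x":0,"y":0,"z":-0.1,"rx":0,"ry":0,"rz":0},{"x":0,"y":0,"z":0,"rx":0,"ry":0,"rz":0},{"x":0,"y":0,"z":0,"rx":0,"ry":0,"rz":0},{"x":0,"y":0,"z":0,"rx":0,"ry":0,"rz":0},{"x":0,"y":0,"z":0,"rx":0,"ry":0,"rz":0}]' 0 >/dev/null
python3 -c "
from h import *
st();print(go([-.018,-.036,.215]))
print(lever('side'),lever('top'))
f=cams.grab_frame('wrist');cv2.imwrite('pics/w3.png',f['pixels']);print([proj(f,world(s)).round(0) for s in([-.018,-.078,.202],[-.085,-.051,.151])])"
```

```text
t 22.15 stand [-90.7 -50.5 175.7] ori [-1.80e+02  1.00e-01  3.96e+01] Fs [-0.3 -0.1  0. ] gap 0.0435 gf 0.0
t 22.95 stand [-90.6 -50.5 272. ] ori [-180.     0.2   39.6] Fs [-0.6 -0.4 -0.7] gap 0.0008 gf 0.0
[ 0.48493755 -0.09692884  0.37862053]
('side', array([327.9, 168.6]), 34, 'lever', np.float64(0.76), 'miss', np.float64(0.8)) ('top', array([373.9, 202.3]), 76, 'lever', np.float64(0.8), 'miss', np.float64(0.6))
[array([365., 113.]), array([322., 196.])]
```

View pics/w3.png

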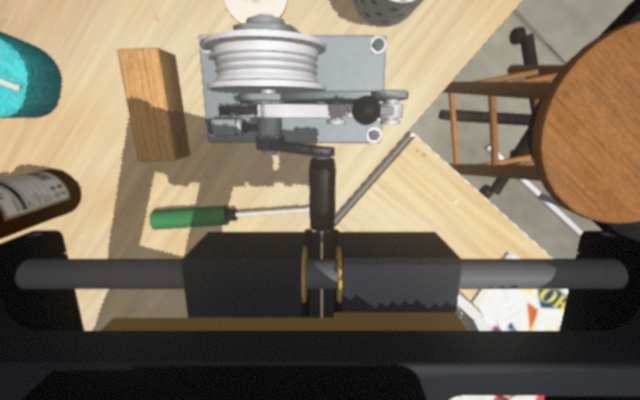

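The crank stayed put, with the handle at (322,195) as predicted. The knob is at (367,108), also as predicted. I'll go to the knob's left and push it back to the right.

```bash

python3 -m crank '[{"x":0.1,"y":-0.04,"z":0,"rx":0,"ry":0,"rz":0},{"x":0.2,"y":-0.057,"z":0,"rx":0,"ry":0,"rz":0},{"x":0.185,"y":0,"z":0,"rx":0,"ry":0,"rz":0},{"x":0,"y":0,"z":0.1,"rx":0,"ry":0,"rz":0},{"x":0,"y":0,"z":0.15,"rx":0,"ry":0,"rz":0},{"x":0,"y":0,"z":0.1,"rx":0,"ry":0,"rz":0},{"x":0,"y":0,"z":0.028,"rx":0,"ry":0,"rz":0},{"x":0,"y":0,"z":0,"rx":0,"ry":0,"rz":0}]' >/dev/null
python3 -c "
from h import *
st()"
python3 -m crank '[{"x":0,"y":0.02,"z":0,"rx":0,"ry":0,"rz":0},{"x":0,"y":0.03,"z":0,"rx":0,"ry":0,"rz":0},{"x":0,"y":0.03,"z":0,"rx":0,"ry":0,"rz":0},{"x":0,"y":0.03,"z":0,"rx":0,"ry":0,"rz":0},{"x":0,"y":0.03,"z":0,"rx":0,"ry":0,"rz":0},{"x":0,"y":0.03,"z":0,"rx":0,"ry":0,"rz":0},{"x":0,"y":0.03,"z":0,"rx":0,"ry":0,"rz":0},{"x":0,"y":0,"z":0,"rx":0,"ry":0,"rz":0}]' >/dev/null
python3 -c "
from h import *
st()"
python3 -m crank '[{"x":0,"y":0.02,"z":0,"rx":0,"ry":0,"rz":0},{"x":0,"y":0.02,"z":0,"rx":0,"ry":0,"rz":0},{"x":0,"y":0.02,"z":0,"rx":0,"ry":0,"rz":0},{"x":0,"y":0.02,"z":0,"rx":0,"ry":0,"rz":0},{"x":0,"y":0.02,"z":0,"rx":0,"ry":0,"rz":0},{"x":0,"y":0.02,"z":0,"rx":0,"ry":0,"rz":0},{"x":0,"y":0,"z":0,"rx":0,"ry":0,"rz":0},{"x":0,"y":0,"z":0,"rx":0,"ry":0,"rz":0}]' >/dev/null
python3 -c "
from h import *
st();print(lever('side'),lever('top'))"
```

```text
t 23.90 stand [-18.1 -36.2 215.8] ori [-1.80e+02  1.00e-01  3.95e+01] Fs [-0.   0.2  0.6] gap 0.0005 gf 0.0
t 24.70 stand [-16.5 -65.6 218. ] ori [-1.799e+02 -1.000e-01  3.960e+01] Fs [-0.4  4.3  3.8] gap 0.0005 gf 2.4
t 25.50 stand [-17.4 -84.6 216.5] ori [180.    0.   39.5] Fs [ 0.1 -0.5  0. ] gap 0.0005 gf 0.3
('side', array([327.3, 162.2]), 199, 'lever', np.float64(0.47), 'miss', np.float64(3.0)) ('top', array([365.6, 205.2]), 86, 'lever', np.float64(0.9), 'miss', np.float64(5.9))
```

Force vanished, so it went over centre. I'll lift, back off and check.

```bash

python3 -m crank '[{"x":0,"y":-0.05,"z":0,"rx":0,"ry":0,"rz":0},{"x":0,"y":0,"z":-0.1,"rx":0,"ry":0,"rz":0},{"x":0,"y":0,"z":-0.2,"rx":0,"ry":0,"rz":0},{"x":-0.2,"y":0,"z":-0.2,"rx":0,"ry":0,"rz":0},{"x":-0.3,"y":0,"z":0,"rx":0,"ry":0,"rz":0},{"x":-0.3,"y":0,"z":0,"rx":0,"ry":0,"rz":0},{"x":-0.1,"y":0,"z":0,"rx":0,"ry":0,"rz":0},{"x":0,"y":0,"z":0,"rx":0,"ry":0,"rz":0}]' >/dev/null
python3 -c "
from h import *
st();print(lever('side'),lever('top'))
a=cams.grab_frame('side')['pixels'][150:290,280:400];b=cams.grab_frame('wrist')['pixels'][0:235,100:500]
c=np.zeros((560,800,3),np.uint8);c[:,:400]=cv2.resize(a,(400,467)).copy() if 0 else cv2.resize(a,(400,560),interpolation=3);c[:235,400:]=b;cv2.imwrite('pics/f.png',c)"
```

```text
t 26.40 stand [-153.2  -76.6  293.8] ori [ 1.799e+02 -1.000e-01  3.950e+01] Fs [ 0.1 -1.2 -1.2] gap 0.0006 gf 0.0
('side', array([327.9, 168.6]), 34, 'lever', np.float64(0.76), 'miss', np.float64(0.8)) ('top', array([372.8, 202. ]), 78, 'lever', np.float64(0.82), 'miss', np.float64(0.4))
```

View pics/f.png

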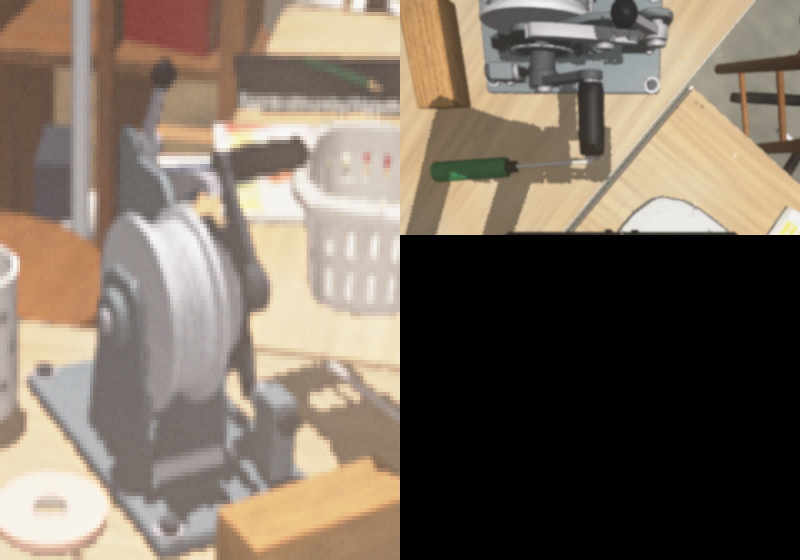

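The knob is still on the left at (164,72) in the crop. The push stopped right at dead centre, where the force is zero. I'll repeat it and go further.

```bash

python3 -m crank '[{"x":0.2,"y":-0.1,"z":0,"rx":0,"ry":0,"rz":0},{"x":0.3,"y":-0.17,"z":0,"rx":0,"ry":0,"rz":0},{"x":0.3,"y":0,"z":0,"rx":0,"ry":0,"rz":0},{"x":0.1,"y":0,"z":0,"rx":0,"ry":0,"rz":0},{"x":0,"y":0,"z":0.2,"rx":0,"ry":0,"rz":0},{"x":0,"y":0,"z":0.2,"rx":0,"ry":0,"rz":0},{"x":0,"y":0,"z":0.13,"rx":0,"ry":0,"rz":0},{"x":0,"y":0,"z":0,"rx":0,"ry":0,"rz":0}]' >/dev/null
python3 -c "
from h import *
st()"
python3 -m crank '[{"x":0,"y":0.04,"z":0,"rx":0,"ry":0,"rz":0},{"x":0,"y":0.04,"z":0,"rx":0,"ry":0,"rz":0},{"x":0,"y":0.04,"z":0,"rx":0,"ry":0,"rz":0},{"x":0,"y":0.04,"z":0,"rx":0,"ry":0,"rz":0},{"x":0,"y":0.04,"z":0,"rx":0,"ry":0,"rz":0},{"x":0,"y":0.04,"z":0,"rx":0,"ry":0,"rz":0},{"x":0,"y":0.04,"z":0,"rx":0,"ry":0,"rz":0},{"x":0,"y":0,"z":0,"rx":0,"ry":0,"rz":0}]' >/dev/null
python3 -c "
from h import *
st()"
python3 -m crank '[{"x":0,"y":0.02,"z":0,"rx":0,"ry":0,"rz":0},{"x":0,"y":0.02,"z":0,"rx":0,"ry":0,"rz":0},{"x":0,"y":0.02,"z":0,"rx":0,"ry":0,"rz":0},{"x":0,"y":0.02,"z":0,"rx":0,"ry":0,"rz":0},{"x":0,"y":0.02,"z":0,"rx":0,"ry":0,"rz":0},{"x":0,"y":0,"z":0,"rx":0,"ry":0,"rz":0},{"x":0,"y":0,"z":0,"rx":0,"ry":0,"rz":0},{"x":0,"y":0,"z":0,"rx":0,"ry":0,"rz":0}]' >/dev/null
python3 -c "
from h import *
st()"
```

```text
t 27.40 stand [-20.1 -36.3 207.6] ori [-179.9    0.4   39.6] Fs [-0.8 -0.2  0.4] gap 0.0004 gf 0.0
t 28.20 stand [-18.4 -80.1 213. ] ori [ 1.80e+02 -1.00e-01  3.95e+01] Fs [0.4 1.9 2.6] gap 0.0005 gf 0.8
t 29.00 stand [-18.7 -94.  212.4] ori [-180.     0.    39.6] Fs [0.4 0.1 0.1] gap 0.0003 gf 0.0
```

```bash

python3 -m crank '[{"x":0,"y":-0.02,"z":0,"rx":0,"ry":0,"rz":0},{"x":0,"y":0,"z":-0.1,"rx":0,"ry":0,"rz":0},{"x":0,"y":0,"z":-0.2,"rx":0,"ry":0,"rz":0},{"x":-0.2,"y":0,"z":-0.2,"rx":0,"ry":0,"rz":0},{"x":-0.3,"y":0,"z":0,"rx":0,"ry":0,"rz":0},{"x":-0.3,"y":0,"z":0,"rx":0,"ry":0,"rz":0},{"x":-0.1,"y":0,"z":0,"rx":0,"ry":0,"rz":0},{"x":0,"y":0,"z":0,"rx":0,"ry":0,"rz":0}]' >/dev/null
python3 -c "
from h import *
st();print(lever('side'),lever('top'))
a=cams.grab_frame('side')['pixels'][150:290,280:400];b=cams.grab_frame('wrist')['pixels'][0:200,100:500]; d=cams.grab_frame('top')['pixels'][160:310,265:415]
c=np.zeros((600,800,3),np.uint8);c[:560,:400]=cv2.resize(a,(400,560),interpolation=3);c[:200,400:]=b;c[200:,400:]=cv2.resize(d,(400,400),interpolation=3);cv2.imwrite('pics/f2.png',c)"
```

```text
t 29.80 stand [-154.8  -90.9  289.2] ori [ 1.799e+02 -1.000e-01  3.950e+01] Fs [-0.1  0.8  0.4] gap 0.0005 gf 0.0
('side', array([318.8, 161.7]), 25, 'lever', np.float64(-0.05), 'miss', np.float64(1.5)) ('top', array([392.5, 185.7]), 59, 'lever', np.float64(0.04), 'miss', np.float64(0.1))
```

View pics/f2.png

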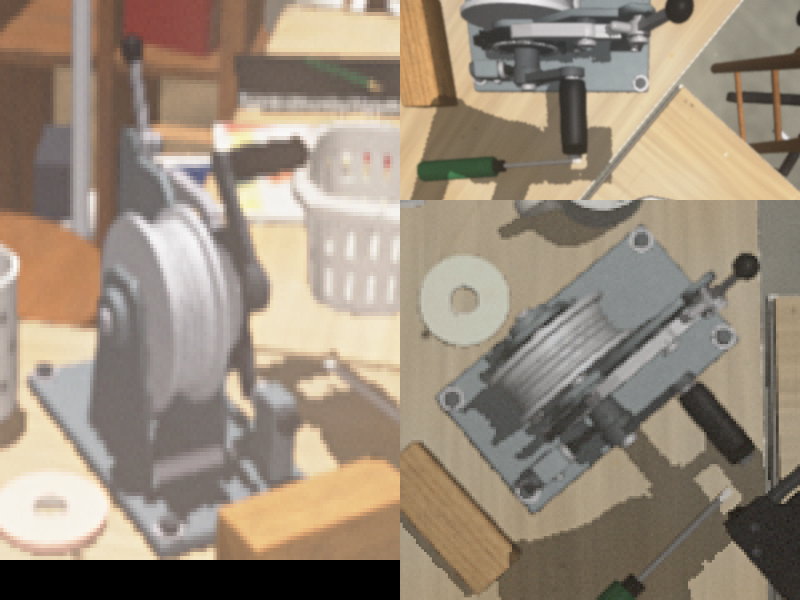

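The knob is back leaning right at (132,47) in the side crop, the crank hasn't moved and the pawl is down on the wheel. The loose items are untouched, so I'm handing in.

```bash
python3 -c "
from workcell import bot
print(bot.sign_off())"
```

```text
the job is handed in; nothing more can be done
None
```

The drum was eased down under control at no more than about 0.25 rad/s until its lug rested on the stop, the lever was thrown back on the second push (the first stopped at dead centre) so the pawl dropped on to the wheel, and the job is handed in at about 30 s.

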